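# Tip up a glaze sample and lay it on the matching slab

### The arm

A 6-joint arm with a two-finger parallel gripper is mounted at the origin on the work surface. World frame = base frame: x ahead of the robot, y to its left, z up, the work surface at z = 0. Lengths are in mm, angles in rad, forces in N, time in s.
With the tool pointing down it reaches from about 325 to 1000 mm from the base axis. Payload 5.1 kg.
Tool frame: the origin (TCP) lies on the centre line of the jaws, within the pads' length; the fingertips stand 25 mm ahead of it and the grasp point (between the pads) lies 6 mm ahead of it; z points along the fingers, y is the direction in which the jaws open and shut (so a half turn about z gives the same grasp; the last joint's range is limited). The gripper opens to 85 mm and grips with 20 to 120 N. Pads are 22 mm wide; open, the fingers measure 114 mm over their backs; the gripper's body (76 mm by 85 mm) begins 54 mm behind the grasp point. The pads swing forward as they close: fully open they stand 13 mm farther back than shut.
Start: joints at [1.054, 0.124, 1.65, -0, 1.367, -0.083], TCP at [273.228, 589.772, 256.322] pointing down, gripper open.
Joint ranges: [-2.61, 2.61], [-1.02, 2.33], [0.03, 2.71], [-1.35, 4.49], [0.32, 2.68], [-2.91, 2.91]. Speed limits (rad/s): [2.57, 2.57, 3.14, 3.14, 3.14, 3.14].

### API

Orientations are given as [roll, pitch, yaw] about the fixed x, y, z axes, in that order (R = Rz(yaw) Ry(pitch) Rx(roll)).
In Python, from station import * gives the robot as it stands. The module is installed in compiled form; this text tells all that it offers.
- The arm moves only by the shell command python3 -m inch 'ROWS'. ROWS is JSON, a list of rows, each an object of numbers: "x", "y", "z": the shift along the world's x, y, z in m; "yaw": the turn about the world's z in rad; "jaw": the opening, from 0 (shut) to 1 (fully open). A call has 1 to 20 rows; each row is the pose to reach, as a shift and turn from the pose commanded when the call began; what a row does not reach only later rows make up. A row lasts 1/10 s, in which the tool goes at most 50 mm and 8.59 degrees, less where a joint would pass 70% of its speed; a pose out of reach is approached as far as the arm can. A call with a gripper value outside its range is refused whole. The fingers move at their own pace and stop on an object; the grip force is fixed at half the most. Time passes only in rows, so rows that repeat a pose let the fingers close. It gives the time, the measured TCP pose, the force and the opening at its end, in the units of the state.
- read_state(): the state, without advancing time (a new reading comes with each control period).
- camera(name): name is "scene" or "top" or "wrist"; returns a dict with "img" (480x640x3 uint8, red, green, blue), "K" (3x3 intrinsics, pixels), "R" (3x3) and "t" (3): a world point X has camera coordinates R X + t; the wrist camera has in their place "mount" (4x4, takes a point from camera to tool coordinates, whose origin is the TCP and whose axes are the flange's). Camera axes: x right, y down, z forward; pixel columns grow to the right and rows downward; lengths in mm; the calibration is good to about 2 mm. A picture is of the moment at which its call begins: read the wrist's pose just before it. There is no depth.
- close_job(): hands the job in, once; it reports no verdict.
The state is a dict: "time": time; "qpos": joint angles; "qvel": joint speeds; "joint_torque": joint torques, N m; "tool_pos": TCP position; "orientation": TCP orientation; "ft_force": force on the tool from outside, world axes, zero at the start; "torque": the same for the moment, N m; "gripper_width": finger opening in mm.
Only numpy, scipy, OpenCV 4.12 (cv2) and the standard library are available. Lean on these libraries where they do the work, as an engineer would, in place of code of your own. Each camera call takes 0.05 s, during which the arm holds its last target.

### The job

In the ceramics studio two thin glaze samples lie sunk flush in small wooden tip-up rests. Press down the far end (away from the robot) of the square-cornered rectangular sample so that its near end tips up, take it by its sides at the raised end, and lay it, without dropping it, flat with its colours up in the middle of the marble slab, lengthways along the slab. Leave the round-ended sample alone.

Things in the scene. Friction and masses are not known exactly. Their poses are not given: they have to be found in the camera images.
- tile: The sample to move: white ceramic plate, square corners, 110 x 48 x 6 mm, 70 g, four swatches on top. Origin: centre of its underside; x along it to the head end, z up. Starts level, underside 30 mm above the table, sunk between two wooden walls: tops flush with its own top (36 mm up), 12 mm thick, 1.5 mm from its long sides, as long as the tile; ends open. Tail (-x) is farther from the robot.
- oval_tile: The other sample, to be left alone: same size, colours and swatches as the rectangular one but with fully round ends, lying in an identical wooden tip-up rest (116 x 75 x 36 mm). Origin: centre of its underside, x along its length to its head end.
- rest_a_rocker (a joint): Tilt (rad) of the 30 mm wide rocker under the rectangular tile; hinge across it at tile x = -20 mm, 28 mm above the table. 0 level (start). Pressing the tile's top at x = -50 mm with some 5 N sinks it about 10 mm to the stop at 0.45; the head rises 33 mm and stays up by friction. Then the underside at x = +30 mm is 15 mm over the walls: pinch the tile's sides there. A lip stops it sliding.
- slab: Fixed white marble slab lying on the table, 160 (x) x 110 (y) x 18 mm thick. Origin: centre of its underside, so its top is 18 mm above it; x along its length.
Mind the look-alikes: they are no part of the job. Of the things like the slab, leave any that is black; of the rest the larger one is meant.

How it is judged (in metres and radians):
On the way, in this order (a step that is already met when the one before it is completed fails the run):
1. the rectangular tile's rest is tipped up by at least 0.25 rad by pressing its tail (value of joint rest_a_rocker above 0.25 rad), for 0.2 s.
2. the tile is set down on the slab while still held: its middle within 15 mm of lying on the slab, over the middle part of the slab, fingers on it (horizontal distance between tile and slab below 0.04 m and z of tile in the frame of slab below 0.033 m and contact force between the fingers and tile above 0.3 N), for 0.05 s.
At the end, for the whole second after the job is handed in: The rectangular tile lies at rest, released, flat on the slab with its colours up (within 0.1 rad of level), its centre within 25 mm along and 20 mm across of the slab's centre, its length within 0.26 rad (15 degrees) of the slab's length, either way round (x of tile in the frame of slab between -0.025 and 0.025 m and y of tile in the frame of slab between -0.02 and 0.02 m and z of tile in the frame of slab between 0.014 and 0.023 m and angle between tile's own z axis and vertical below 0.1 rad and angle between the x axis of tile and the x axis of slab, either way round below 0.26 rad and linear speed of tile below 0.02 m/s); the robot touches nothing.
It fails at once if the round-ended sample is tipped by more than 0.15 rad or shifted by more than 15 mm (distance of oval_tile from where it was at the start of the episode above 0.015 m or angle between oval_tile's own z axis and vertical above 0.15 rad).
It also fails if it takes over 51 s, if anything falls off the work surface, if the arm or the gripper's body presses on something with over 40 N, if the wrist force passes 120 N, or if a joint passes its speed limit or range.

## Working session

There is one attempt and no reset: what is moved stays moved. The work goes in short steps, Python scripts to look and compute and a shell command to move; the robot and the scene stay as the last step left them, time stands still between calls to the robot, and variables do not carry over. Pictures are saved under pics/ and viewed, and the job is handed in when it is done.

```bash
mkdir -p pics; python3 - <<'E'
from station import *
import cv2
s=read_state(); print(s)
for n in ["scene","top","wrist"]:
    c=camera(n); cv2.imwrite(f"pics/{n}0.png",c["img"][:,:,::-1])
    print(n,c["K"].tolist(),c.get("R"),c.get("t"),c.get("mount"))
E
```

```text
{'time': 0.0, 'qpos': array([ 1.05442666e+00,  1.24520158e-01,  1.65169473e+00, -2.42683732e-05,
        1.36748790e+00, -8.25854849e-02]), 'qvel': array([ 0.00059894,  0.00047784, -0.00166191,  0.00022115, -0.00124698,
        0.00020707]), 'joint_torque': array([ 1.64349121e-04, -4.23593152e+01, -3.65463316e+01,  3.60759316e-05,
        6.87037056e-03,  6.82389739e-06]), 'tool_pos': array([272.94341216, 589.2947132 , 255.03096522]), 'orientation': array([-3.13948775e+00, -1.50391177e-04,  2.70781323e+00]), 'ft_force': array([-0.08722104,  0.43152027, -1.02926358]), 'torque': array([ 0.02060111, -0.03028894,  0.02990864]), 'gripper_width': 85.287556780208}
scene [[507.38395537116577, 0.0, 312.14319548939926], [0.0, 507.38395537116577, 233.61802627076608], [0.0, 0.0, 1.0]] [[ 0.10406819  0.99455983  0.00453369]
 [ 0.77457914 -0.07818895 -0.6276254 ]
 [-0.62385653  0.06882754 -0.77850228]] [ -49.80026242 -342.90153451 1290.41035628] None
top [[447.2256320183321, 0.0, 316.0926536421084], [0.0, 447.2256320183321, 232.87413609180226], [0.0, 0.0, 1.0]] [[ 0.025419   -0.99918775  0.0312683 ]
 [-0.99676601 -0.02771779 -0.07542708]
 [ 0.0762325  -0.0292499  -0.99666095]] [-23.83190478 472.47157098 873.51578968] None
wrist [[340.50855715435216, 0.0, 318.97828914777676], [0.0, 340.50855715435216, 242.24054511594227], [0.0, 0.0, 1.0]] None None [[-1.58561595e-04 -9.63459995e-01 -2.67852224e-01  6.81406410e+01]
 [ 9.99999915e-01 -2.54701786e-04  3.24183980e-04  7.30595626e-01]
 [-3.80560735e-04 -2.67852150e-01  9.63459953e-01 -1.17375911e+02]
 [ 0.00000000e+00  0.00000000e+00  0.00000000e+00  1.00000000e+00]]
```

View pics/top0.png

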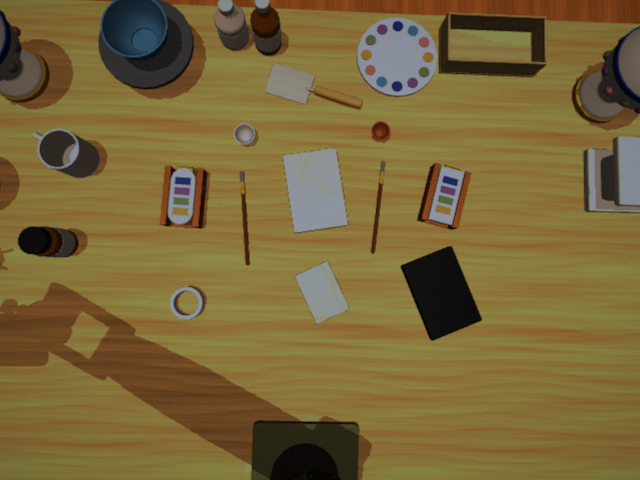

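View pics/scene0.png

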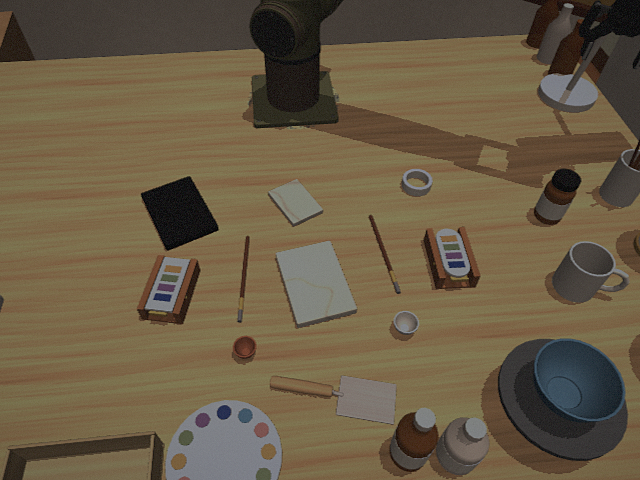

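View pics/wrist0.png

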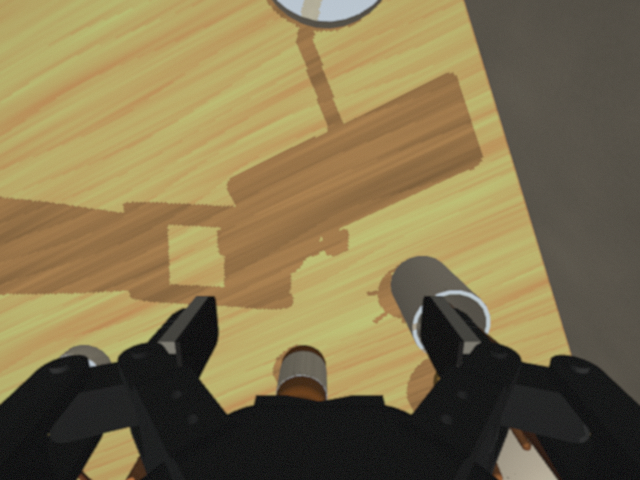

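Candidates in the top view are as follows. Samples: (181,195) has round ends; (446,195) has square corners, so it is the tile. Slabs: black (441,293) is excluded; of the white ones, (315,190) is larger than (322,292), so it is the slab. I'll confirm this in an enlarged crop.

```bash
python3 - <<'E'
from station import *
import cv2
im=cv2.imread("pics/top0.png")
a=cv2.resize(im[140:255,265:365],None,fx=4,fy=4,interpolation=cv2.INTER_CUBIC)
b=cv2.resize(im[140:255,400:490],None,fx=4,fy=4,interpolation=cv2.INTER_CUBIC)
cv2.imwrite("pics/crop1.png",cv2.hconcat([a,b]))
im=cv2.imread("pics/scene0.png")
a=cv2.resize(im[235:335,130:210],None,fx=5,fy=5,interpolation=cv2.INTER_CUBIC)
b=cv2.resize(im[235:335,270:360],None,fx=4,fy=5,interpolation=cv2.INTER_CUBIC)
cv2.imwrite("pics/crop2.png",cv2.hconcat([a,b]))
E
```

```text
(no output)
```

View pics/crop1.png

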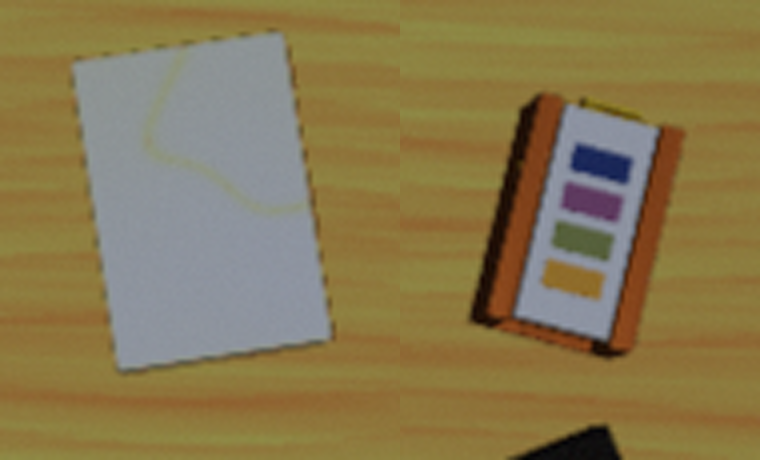

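View pics/crop2.png

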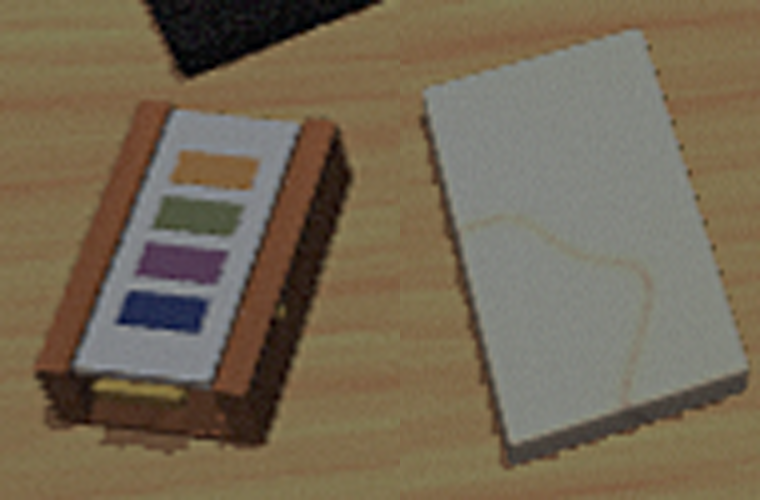

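The crop confirms it: the right-hand sample has square corners, with its far (tail) end at the blue swatch. The left-hand plate is the large white slab. Next I compute positions from the corners.

```bash
cat > h.py <<'E'
import numpy as np
def back(c,px,z):
    px=np.atleast_2d(px).astype(float); K=c["K"];R=c["R"];t=c["t"]
    d=(np.linalg.inv(K)@np.c_[px,np.ones(len(px))].T)
    D=R.T@d; C=-R.T@t
    s=(z-C[2])/D[2]
    return (C[:,None]+D*s).T
def rep(name,P):
    a,b,c,d=P[:,:2]  # far-l, far-r, near-r, near-l
    m=P.mean(0); ax=(c+d-a-b)
    print(name,m.round(1),"len",np.linalg.norm(ax)/2,"wid",np.linalg.norm((a+d-b-c))/2,"yaw(head dir)",np.arctan2(ax[1],ax[0]))
E
python3 - <<'E'
from station import *
from h import *
cT=camera("top");cS=camera("scene")
f=lambda p,ox,oy,fx,fy:(np.array(p)+.5)/[fx,fy]-.5+[ox,oy]
rep("tile top",back(cT,f([(165,105),(260,128),(208,338),(115,318)],400,140,4,4),36))
rep("slab top",back(cT,f([(72,62),(283,32),(330,340),(120,370)],265,140,4,4),18))
# scene: camera faces robot; far-l(+y)= bottom right
rep("tile scene",back(cS,f([(213,382),(75,372),(172,108),(302,124)],130,235,5,5),36))
rep("slab scene",back(cS,f([(346,371),(108,445),(25,92),(240,30)],270,235,4,5),18))
E
```

```text
tile top [ 554.  -267.5   36. ] len 109.6767660717588 wid 48.034089025587825 yaw(head dir) 2.909764240238418
slab top [560.   -6.8  18. ] len 157.95888440716166 wid 106.93648905727918 yaw(head dir) -2.9643186529536383
tile scene [ 557.6 -264.4   36. ] len 110.5269424522343 wid 48.499642394594694 yaw(head dir) 2.9174940986609297
slab scene [564.9  -5.3  18. ] len 156.5528861990125 wid 107.10693017231945 yaw(head dir) -2.9703091278270004
```

```bash
python3 -m inch '[{"x":0.333,"y":-0.868,"z":0,"yaw":0.205,"jaw":0},{"x":0.333,"y":-0.868,"z":0,"yaw":0.205,"jaw":0},{"x":0.333,"y":-0.868,"z":0,"yaw":0.205,"jaw":0},{"x":0.333,"y":-0.868,"z":0,"yaw":0.205,"jaw":0},{"x":0.333,"y":-0.868,"z":0,"yaw":0.205,"jaw":0},{"x":0.333,"y":-0.868,"z":0,"yaw":0.205,"jaw":0},{"x":0.333,"y":-0.868,"z":0,"yaw":0.205,"jaw":0},{"x":0.333,"y":-0.868,"z":0,"yaw":0.205,"jaw":0},{"x":0.333,"y":-0.868,"z":0,"yaw":0.205,"jaw":0},{"x":0.333,"y":-0.868,"z":0,"yaw":0.205,"jaw":0},{"x":0.333,"y":-0.868,"z":0,"yaw":0.205,"jaw":0},{"x":0.333,"y":-0.868,"z":0,"yaw":0.205,"jaw":0},{"x":0.333,"y":-0.868,"z":0,"yaw":0.205,"jaw":0},{"x":0.333,"y":-0.868,"z":0,"yaw":0.205,"jaw":0},{"x":0.333,"y":-0.868,"z":0,"yaw":0.205,"jaw":0},{"x":0.333,"y":-0.868,"z":0,"yaw":0.205,"jaw":0},{"x":0.333,"y":-0.868,"z":-0.05,"yaw":0.205,"jaw":0},{"x":0.333,"y":-0.868,"z":-0.1,"yaw":0.205,"jaw":0},{"x":0.333,"y":-0.868,"z":-0.1,"yaw":0.205,"jaw":0},{"x":0.333,"y":-0.868,"z":-0.1,"yaw":0.205,"jaw":0}]'
```

```text
time: 2.25
tool_pos: [604.5, -280.0, 151.0]
orientation: [3.14, -0.007, 2.91]
ft_force: [-0.2, -0.0, -0.7]
gripper_width: -0.2
```

```bash
python3 - <<'E'
from station import *
from h import *
import cv2
s=read_state(); print(s["time"],s["tool_pos"],s["orientation"],s["qpos"])
from scipy.spatial.transform import Rotation as Ro
c=camera("wrist");M=c["mount"];T=np.eye(4)
T[:3,:3]=Ro.from_euler("xyz",s["orientation"]).as_matrix();T[:3,3]=s["tool_pos"]
W=np.linalg.inv(T@M);R,t=W[:3,:3],W[:3,3]
im=c["img"][:,:,::-1].copy()
# predicted tile top corners
h=np.array([np.cos(2.913),np.sin(2.913)]);n=np.array([-h[1],h[0]]);ce=np.array([556,-266])
for a,b in [(55,24),(55,-24),(-55,-24),(-55,24),(-50,0)]:
    X=np.r_[ce+a*h+b*n,36]; p=c["K"]@(R@X+t); p=p[:2]/p[2]; print(a,b,p.round(1)); cv2.circle(im,tuple(int(v) for v in p),2,(0,0,255),-1)
cv2.imwrite("pics/w1.png",im)
c=camera("top");cv2.imwrite("pics/t1.png",c["img"][:,:,::-1])
E
```

```text
2.25 [ 604.46343356 -280.01156679  150.9756404 ] [ 3.14008651 -0.00687139  2.91021385] [-5.14178783e-01  2.43937160e-01  1.69596046e+00 -5.03757352e-04
  1.20871380e+00 -1.85341103e+00]
55 24 [283.   87.4]
55 -24 [359.1  87.2]
-55 -24 [354.8 254. ]
-55 24 [287.7 254.2]
-50 0 [321.3 247.4]
```

View pics/w1.png

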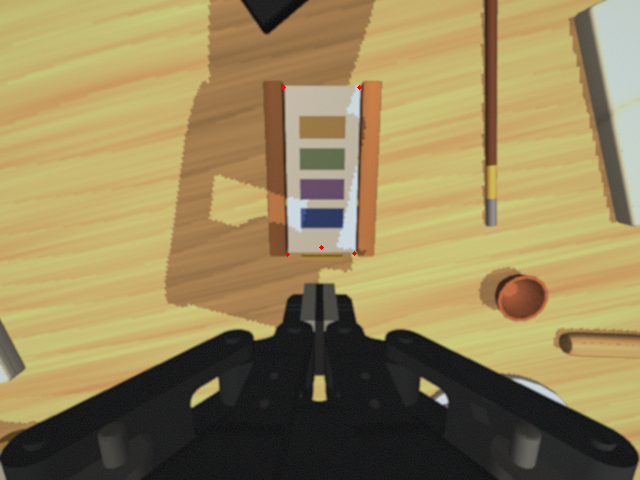

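The overlay of the predicted tile corners agrees with the wrist view (near/far corners ~(284,87), (358,87), (355,252), (288,253)) to within about 1–2 px. Next, descend above the tail.

```bash
python3 -m inch '[{"z":-0.04,"jaw":0},{"z":-0.07,"jaw":0},{"z":-0.08,"jaw":0},{"z":-0.08,"jaw":0},{"z":-0.08,"jaw":0}]'
```

```text
$[0]: bad value
```

```bash
python3 -m inch '[{"x":0,"y":0,"z":-0.04,"yaw":0,"jaw":0},{"x":0,"y":0,"z":-0.07,"yaw":0,"jaw":0},{"x":0,"y":0,"z":-0.08,"yaw":0,"jaw":0},{"x":0,"y":0,"z":-0.08,"yaw":0,"jaw":0},{"x":0,"y":0,"z":-0.08,"yaw":0,"jaw":0}]'
```

```text
time: 2.85
tool_pos: [607.6, -278.2, 79.0]
orientation: [-3.141, 0.003, 2.914]
ft_force: [0.2, -0.5, 1.1]
gripper_width: 0.0
```

```bash
python3 -m inch '[{"x":0,"y":0,"z":-0.007,"yaw":0,"jaw":0},{"x":0,"y":0,"z":-0.014,"yaw":0,"jaw":0},{"x":0,"y":0,"z":-0.017,"yaw":0,"jaw":0},{"x":0,"y":0,"z":-0.019,"yaw":0,"jaw":0},{"x":0,"y":0,"z":-0.021,"yaw":0,"jaw":0},{"x":0,"y":0,"z":-0.021,"yaw":0,"jaw":0}]'
```

```text
time: 3.45
tool_pos: [607.3, -278.6, 56.1]
orientation: [-3.141, 0.003, 2.913]
ft_force: [3.1, 0.8, 3.3]
gripper_width: 0.3
```

```bash
python3 -m inch '[{"x":0,"y":0,"z":-0.001,"yaw":0,"jaw":0},{"x":0,"y":0,"z":-0.002,"yaw":0,"jaw":0},{"x":0,"y":0,"z":-0.003,"yaw":0,"jaw":0},{"x":0,"y":0,"z":-0.003,"yaw":0,"jaw":0}]'; python3 -m inch '[{"x":0,"y":0,"z":-0.001,"yaw":0,"jaw":0},{"x":0,"y":0,"z":-0.002,"yaw":0,"jaw":0},{"x":0,"y":0,"z":-0.002,"yaw":0,"jaw":0}]'
```

```text
time: 3.85
tool_pos: [607.2, -278.6, 52.8]
orientation: [-3.141, 0.003, 2.913]
ft_force: [5.4, -0.2, 3.8]
gripper_width: -0.3
time: 4.15
tool_pos: [607.1, -278.6, 50.7]
orientation: [-3.141, 0.003, 2.913]
ft_force: [5.8, -0.3, 3.2]
gripper_width: 0.0
```

```bash
python3 - <<'E'
from station import *
import cv2
c=camera("scene");im=c["img"][:,:,::-1]
cv2.imwrite("pics/s2.png",cv2.resize(im[130:350,90:260],None,fx=3,fy=2.7))
c=camera("wrist");cv2.imwrite("pics/w2.png",c["img"][:,:,::-1])
E
```

```text
(no output)
```

View pics/s2.png

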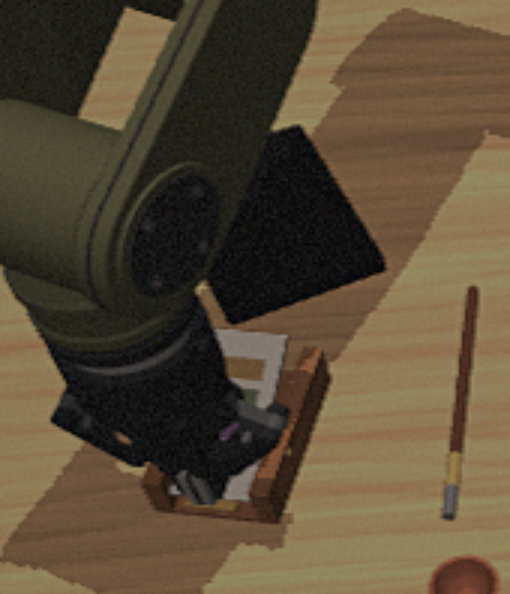

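View pics/w2.png

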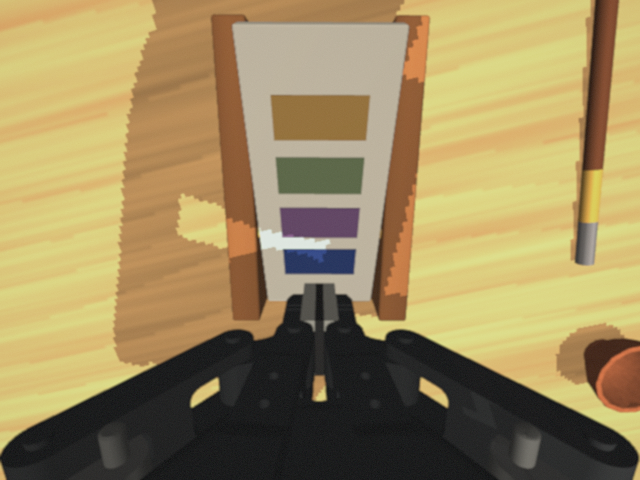

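The tile's head is clearly rising (wrist view: head edge at row 22, widened from 75 to 175 px). I'll press on to the stop.

```bash
python3 -m inch '[{"x":0,"y":0,"z":-0.001,"yaw":0,"jaw":0},{"x":0,"y":0,"z":-0.002,"yaw":0,"jaw":0},{"x":0,"y":0,"z":-0.002,"yaw":0,"jaw":0}]'; python3 -m inch '[{"x":0,"y":0,"z":-0.001,"yaw":0,"jaw":0},{"x":0,"y":0,"z":-0.002,"yaw":0,"jaw":0},{"x":0,"y":0,"z":-0.002,"yaw":0,"jaw":0}]'
```

```text
time: 4.55
tool_pos: [607.0, -278.6, 49.1]
orientation: [-3.141, 0.002, 2.913]
ft_force: [4.0, 1.0, 6.4]
gripper_width: 0.1
time: 4.85
tool_pos: [607.2, -278.6, 48.7]
orientation: [-3.141, 0.002, 2.913]
ft_force: [1.5, 1.7, 12.1]
gripper_width: -0.4
```

At the stop (12 N, z no longer dropping). Hold briefly, rise, open, and go above the grasp point.

```bash
python3 -m inch '[{"x":0,"y":0,"z":0,"yaw":0,"jaw":0},{"x":0,"y":0,"z":0,"yaw":0,"jaw":0},{"x":0,"y":0,"z":0.01,"yaw":0,"jaw":0},{"x":0,"y":0,"z":0.05,"yaw":0,"jaw":0},{"x":0,"y":0,"z":0.09,"yaw":0,"jaw":0.75},{"x":-0.035,"y":0.009,"z":0.09,"yaw":0,"jaw":0.75},{"x":-0.073,"y":0.018,"z":0.09,"yaw":0,"jaw":0.75},{"x":-0.073,"y":0.018,"z":0.09,"yaw":0,"jaw":0.75},{"x":-0.073,"y":0.018,"z":0.09,"yaw":0,"jaw":0.75},{"x":-0.073,"y":0.018,"z":0.09,"yaw":0,"jaw":0.75}]'
cat > look.py <<'E'
from station import *
from h import *
import cv2,sys
from scipy.spatial.transform import Rotation as Ro
def wrist(name):
    s=read_state(); print(s["time"],s["tool_pos"].round(1),s["orientation"].round(3),s["ft_force"].round(1),s["gripper_width"])
    c=camera("wrist");T=np.eye(4)
    T[:3,:3]=Ro.from_euler("xyz",s["orientation"]).as_matrix();T[:3,3]=s["tool_pos"]
    W=np.linalg.inv(T@c["mount"]);c["R"],c["t"]=W[:3,:3],W[:3,3]
    im=c["img"][:,:,::-1].copy(); cv2.imwrite(f"pics/{name}.png",im)
    np.savez(f"{name}.npz",K=c["K"],R=c["R"],t=c["t"])
    return c,im
def proj(c,X):
    p=c["K"]@(c["R"]@np.array(X,float)+c["t"]); return p[:2]/p[2]
E
python3 - <<'E'
from look import *
c,im=wrist("w3")
h=np.array([np.cos(2.913),np.sin(2.913)]);n=np.array([-h[1],h[0]]);ce=np.array([556,-266])
th=.45
for a,b in [(55,24),(55,-24),(-55,-24),(-55,24),(30,24),(30,-24)]:
    q=np.array([a+20,8]); u=q[0]*np.cos(th)-q[1]*np.sin(th)-20; z=28+q[0]*np.sin(th)+q[1]*np.cos(th)
    p=proj(c,np.r_[ce+u*h+b*n,z]);print(a,b,p.round(1),(ce+u*h+b*n).round(1),round(z,1));cv2.circle(im,tuple(int(v) for v in p),2,(0,0,255),-1)
cv2.imwrite("pics/w3o.png",im)
c=camera("scene");cv2.imwrite("pics/s3.png",cv2.resize(c["img"][130:350,90:260,::-1],None,fx=3,fy=2.7))
E
```

```text
time: 5.85
tool_pos: [533.2, -260.4, 135.9]
orientation: [3.142, -0.001, 2.913]
ft_force: [-0.3, 0.7, 0.2]
gripper_width: 64.1
5.85 [ 533.2 -260.4  135.9] [ 3.142e+00 -1.000e-03  2.913e+00] [-0.3  0.7  0.2] 64.10280245720978
55 24 [274.3 235.2] [ 507.7 -279.4] 67.8
55 -24 [359.7 235.2] [ 518.5 -232.6] 67.8
-55 -24 [348.5 343.8] [ 615.  -255.1] 20.0
-55 24 [286.6 343.8] [ 604.1 -301.8] 20.0
30 24 [277.8 266.6] [ 529.6 -284.5] 57.0
30 -24 [356.4 266.5] [ 540.5 -237.7] 57.0
```

View pics/w3o.png

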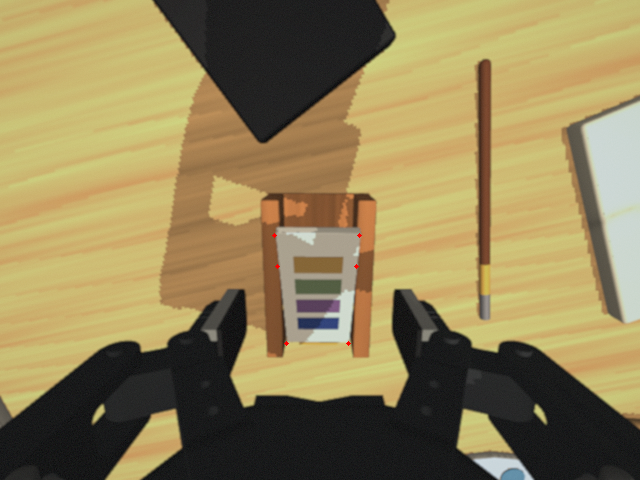

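View pics/s3.png

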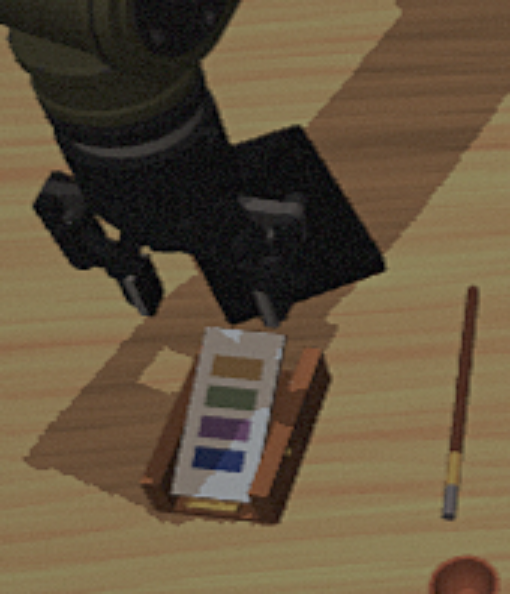

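Tile rests tipped up, centred between the jaws (inner fingertips at (245,291) and (394,291); tile edges at 277–360). Triangulated fingertips are ~17 mm ahead of the TCP at this opening, ~20 at 48 mm. Descend so the tips end ~47 mm up (walls are 36).

```bash
python3 -m inch '[{"x":0,"y":0,"z":-0.03,"yaw":0,"jaw":0.75},{"x":0,"y":0,"z":-0.055,"yaw":0,"jaw":0.75},{"x":0,"y":0,"z":-0.069,"yaw":0,"jaw":0.75},{"x":0,"y":0,"z":-0.069,"yaw":0,"jaw":0.75},{"x":0,"y":0,"z":-0.069,"yaw":0,"jaw":0.75},{"x":0,"y":0,"z":-0.069,"yaw":0,"jaw":0.75}]'
python3 - <<'E'
from look import *
c,im=wrist("w4")
E
```

```text
time: 6.55
tool_pos: [534.4, -260.9, 69.0]
orientation: [-3.141, 0.003, 2.913]
ft_force: [-0.1, -0.0, 0.0]
gripper_width: 63.7
6.55 [ 534.4 -260.9   69. ] [-3.141e+00  3.000e-03  2.913e+00] [-0.1 -0.   0. ] 63.70656478511115
```

View pics/w4.png

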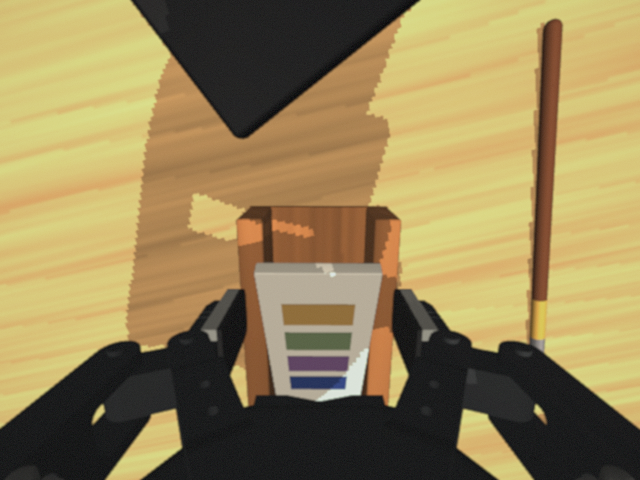

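Jaws straddle the raised end (tile edges 256–380 at head, tips at 245/394). Close.

```bash
python3 -m inch '[{"x":0,"y":0,"z":0,"yaw":0,"jaw":0.4},{"x":0,"y":0,"z":0,"yaw":0,"jaw":0.4},{"x":0,"y":0,"z":0,"yaw":0,"jaw":0.4},{"x":0,"y":0,"z":0,"yaw":0,"jaw":0.4},{"x":0,"y":0,"z":0,"yaw":0,"jaw":0.4},{"x":0,"y":0,"z":0,"yaw":0,"jaw":0.4}]'
python3 -m inch '[{"x":0,"y":0,"z":0.01,"yaw":0,"jaw":0.4},{"x":0,"y":0,"z":0.03,"yaw":0,"jaw":0.4},{"x":0,"y":0,"z":0.06,"yaw":0,"jaw":0.4},{"x":0,"y":0,"z":0.08,"yaw":0,"jaw":0.4},{"x":0,"y":0,"z":0.08,"yaw":0,"jaw":0.4},{"x":0,"y":0,"z":0.08,"yaw":0,"jaw":0.4}]'
python3 - <<'E'
from look import *
c,im=wrist("w5")
c=camera("scene");cv2.imwrite("pics/s5.png",cv2.resize(c["img"][130:350,90:260,::-1],None,fx=3,fy=2.7))
E
```

```text
time: 7.2
tool_pos: [533.8, -260.6, 68.4]
orientation: [-3.141, 0.002, 2.913]
ft_force: [-0.9, 1.0, 6.4]
gripper_width: 46.5
time: 7.8
tool_pos: [532.9, -260.0, 146.9]
orientation: [3.141, -0.001, 2.913]
ft_force: [0.1, -0.0, -2.3]
gripper_width: 45.7
7.8 [ 532.9 -260.   146.9] [ 3.141e+00 -1.000e-03  2.913e+00] [ 0.1 -0.  -2.3] 45.687896693585046
```

View pics/w5.png

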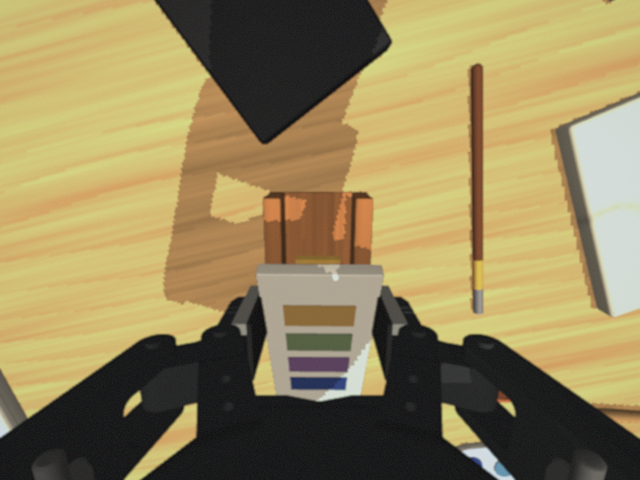

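View pics/s5.png

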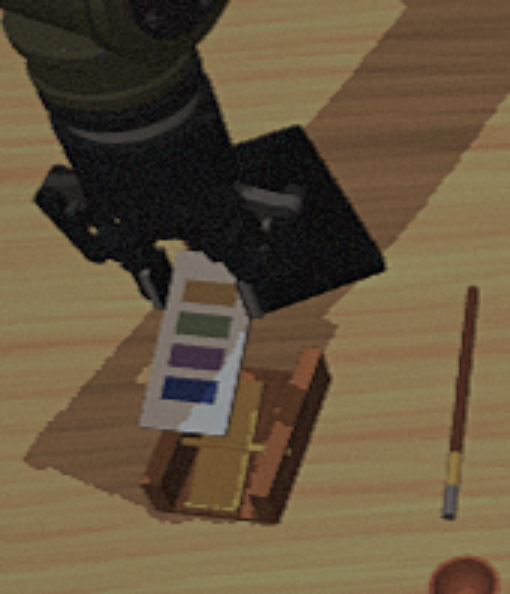

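Tile held, rest empty, oval untouched. Carry over the slab and turn 0.403.

```bash
python3 -m inch '[{"x":0,"y":0.04,"z":0,"yaw":0.1,"jaw":0.4},{"x":0,"y":0.08,"z":0,"yaw":0.2,"jaw":0.4},{"x":0,"y":0.12,"z":0,"yaw":0.3,"jaw":0.4},{"x":0,"y":0.16,"z":0,"yaw":0.4,"jaw":0.4},{"x":0,"y":0.2,"z":0,"yaw":0.403,"jaw":0.4},{"x":0,"y":0.235,"z":0,"yaw":0.403,"jaw":0.4},{"x":-0.001,"y":0.249,"z":0,"yaw":0.403,"jaw":0.4},{"x":-0.001,"y":0.249,"z":-0.03,"yaw":0.403,"jaw":0.4},{"x":-0.001,"y":0.249,"z":-0.06,"yaw":0.403,"jaw":0.4},{"x":-0.001,"y":0.249,"z":-0.06,"yaw":0.403,"jaw":0.4},{"x":-0.001,"y":0.249,"z":-0.06,"yaw":0.403,"jaw":0.4},{"x":-0.001,"y":0.249,"z":-0.06,"yaw":0.403,"jaw":0.4}]'
python3 - <<'E'
from look import *
c,im=wrist("w6")
f=3.316;h=np.array([np.cos(f),np.sin(f)]);n=np.array([-h[1],h[0]]);ce=np.array([562,-6])
for a,b in [(80,55),(80,-55),(-80,-55),(-80,55)]:
    p=proj(c,np.r_[ce+a*h+b*n,18]);print(p.round(1));cv2.circle(im,tuple(int(v) for v in p),3,(0,0,255),-1)
cv2.imwrite("pics/w6o.png",im)
c=camera("scene");cv2.imwrite("pics/s6.png",cv2.resize(c["img"][150:350,240:400,::-1],None,fx=3,fy=3))
E
```

```text
time: 9.1
tool_pos: [533.2, -11.8, 88.6]
orientation: [-3.141, 0.002, -2.968]
ft_force: [-0.5, 0.3, -0.3]
gripper_width: 46.3
9.1 [533.2 -11.8  88.6] [-3.141e+00  2.000e-03 -2.968e+00] [-0.5  0.3 -0.3] 46.29342019211427
[217.8 179.8]
[419.7 179.6]
[400.9 420.7]
[237.2 420.9]
```

View pics/w6o.png

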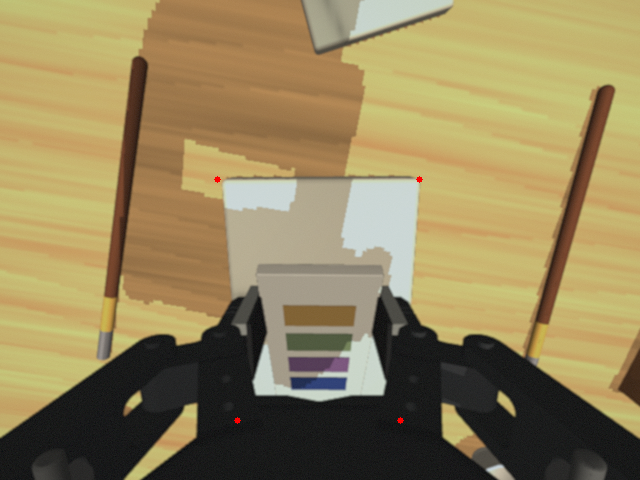

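View pics/s6.png

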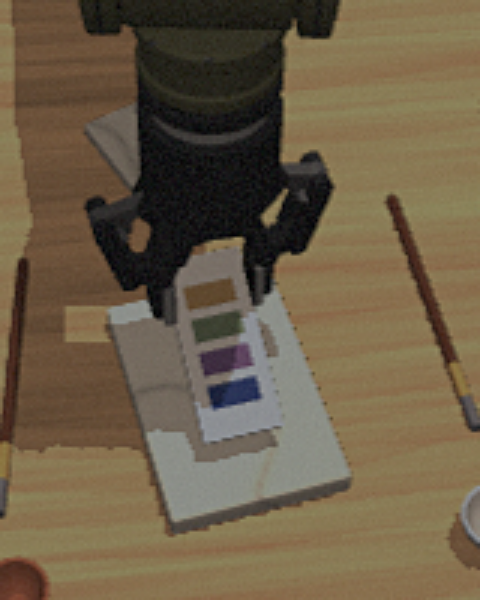

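The slab's near edge (224–418, row 178) is within ~2 mm of prediction, and the tile is aligned above it. Lower, watching the force.

```bash
python3 -m inch '[{"x":0,"y":0,"z":-0.007,"yaw":0,"jaw":0.4},{"x":0,"y":0,"z":-0.012,"yaw":0,"jaw":0.4},{"x":0,"y":0,"z":-0.016,"yaw":0,"jaw":0.4},{"x":0,"y":0,"z":-0.019,"yaw":0,"jaw":0.4},{"x":0,"y":0,"z":-0.022,"yaw":0,"jaw":0.4},{"x":0,"y":0,"z":-0.022,"yaw":0,"jaw":0.4}]';python3 -m inch '[{"x":0,"y":0,"z":-0.002,"yaw":0,"jaw":0.4},{"x":0,"y":0,"z":-0.004,"yaw":0,"jaw":0.4},{"x":0,"y":0,"z":-0.006,"yaw":0,"jaw":0.4},{"x":0,"y":0,"z":-0.006,"yaw":0,"jaw":0.4}]'
```

```text
time: 9.8
tool_pos: [532.1, -11.6, 66.0]
orientation: [-3.141, -0.001, -2.967]
ft_force: [-8.2, -1.7, 7.7]
gripper_width: 46.1
time: 10.2
tool_pos: [532.4, -11.6, 60.2]
orientation: [-3.141, -0.0, -2.967]
ft_force: [-5.9, -0.7, 8.1]
gripper_width: 46.2
```

```bash
python3 -m inch '[{"x":0,"y":0,"z":-0.002,"yaw":0,"jaw":0.4},{"x":0,"y":0,"z":-0.004,"yaw":0,"jaw":0.4},{"x":0,"y":0,"z":-0.006,"yaw":0,"jaw":0.4},{"x":0,"y":0,"z":-0.008,"yaw":0,"jaw":0.4},{"x":0,"y":0,"z":-0.010,"yaw":0,"jaw":0.4},{"x":0,"y":0,"z":-0.012,"yaw":0,"jaw":0.4},{"x":0,"y":0,"z":-0.014,"yaw":0,"jaw":0.4},{"x":0,"y":0,"z":-0.014,"yaw":0,"jaw":0.4}]'
python3 - <<'E'
from look import *
c,im=wrist("w7")
c=camera("scene");cv2.imwrite("pics/s7.png",cv2.resize(c["img"][150:350,240:400,::-1],None,fx=3,fy=3))
E
```

```text
time: 11.0
tool_pos: [532.3, -11.4, 45.9]
orientation: [-3.141, -0.0, -2.967]
ft_force: [-5.0, -1.2, 6.2]
gripper_width: 46.4
11.0 [532.3 -11.4  45.9] [-3.141 -0.    -2.967] [-5.  -1.2  6.2] 46.37588259128132
```

View pics/w7.png

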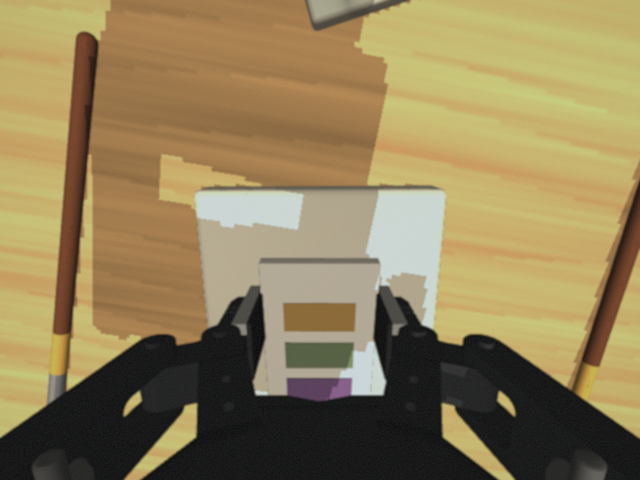

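View pics/s7.png

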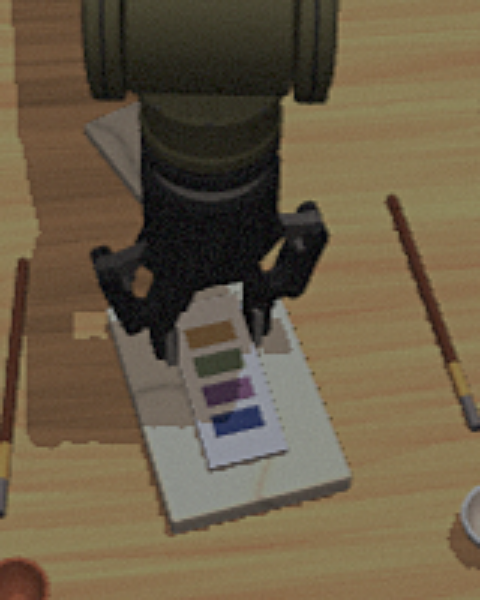

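The tile is swinging flat in the grip as planned. Continue to tip contact.

```bash
python3 -m inch '[{"x":0,"y":0,"z":-0.002,"yaw":0,"jaw":0.4},{"x":0,"y":0,"z":-0.004,"yaw":0,"jaw":0.4},{"x":0,"y":0,"z":-0.004,"yaw":0,"jaw":0.4}]';python3 -m inch '[{"x":0,"y":0,"z":-0.001,"yaw":0,"jaw":0.4},{"x":0,"y":0,"z":-0.002,"yaw":0,"jaw":0.4},{"x":0,"y":0,"z":-0.002,"yaw":0,"jaw":0.4}]'
```

```text
time: 11.4
tool_pos: [532.4, -11.3, 41.9]
orientation: [-3.141, 0.0, -2.967]
ft_force: [-3.9, -1.1, 6.2]
gripper_width: 46.0
time: 11.7
tool_pos: [532.5, -11.4, 40.8]
orientation: [-3.141, -0.001, -2.968]
ft_force: [-7.7, -1.3, 10.1]
gripper_width: 45.9
```

Tips now touch the slab (10 N). Hold, release and rise.

```bash
python3 -m inch '[{"x":0,"y":0,"z":0,"yaw":0,"jaw":0.4},{"x":0,"y":0,"z":0.001,"yaw":0,"jaw":0.5},{"x":0,"y":0,"z":0.001,"yaw":0,"jaw":0.58},{"x":0,"y":0,"z":0.001,"yaw":0,"jaw":0.65},{"x":0,"y":0,"z":0.001,"yaw":0,"jaw":0.75},{"x":0,"y":0,"z":0.001,"yaw":0,"jaw":0.8},{"x":0,"y":0,"z":0.001,"yaw":0,"jaw":0.8},{"x":0,"y":0,"z":0.03,"yaw":0,"jaw":0.8},{"x":0,"y":0,"z":0.07,"yaw":0,"jaw":0.8},{"x":0,"y":0,"z":0.11,"yaw":0,"jaw":0.8},{"x":0,"y":0,"z":0.15,"yaw":0,"jaw":0.8},{"x":-0.05,"y":0,"z":0.17,"yaw":0,"jaw":0.8},{"x":-0.1,"y":0,"z":0.17,"yaw":0,"jaw":0.8},{"x":-0.1,"y":0,"z":0.17,"yaw":0,"jaw":0.8},{"x":-0.1,"y":0,"z":0.17,"yaw":0,"jaw":0.8}]'
python3 - <<'E'
from look import *
c,im=wrist("w8")
c=camera("scene");cv2.imwrite("pics/s8.png",c["img"][:,:,::-1])
cv2.imwrite("pics/s8c.png",cv2.resize(c["img"][225:335,265:365,::-1],None,fx=5,fy=5,interpolation=cv2.INTER_CUBIC))
E
```

```text
time: 13.2
tool_pos: [431.4, -11.2, 209.4]
orientation: [-3.141, 0.001, -2.968]
ft_force: [0.4, -0.5, -0.3]
gripper_width: 68.7
13.2 [431.4 -11.2 209.4] [-3.141e+00  1.000e-03 -2.968e+00] [ 0.4 -0.5 -0.3] 68.6772550112667
```

View pics/w8.png

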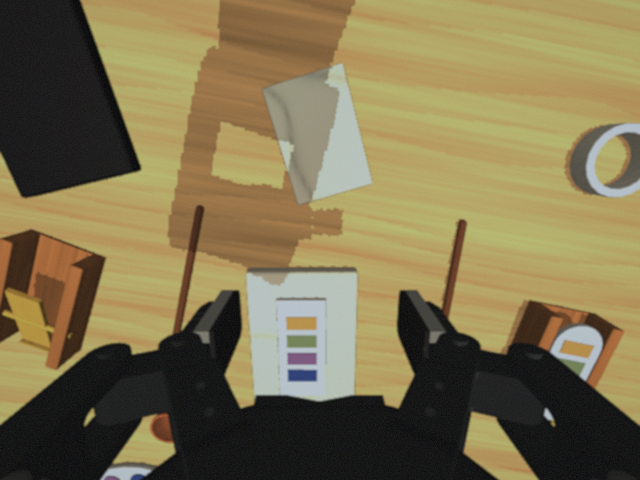

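View pics/s8c.png

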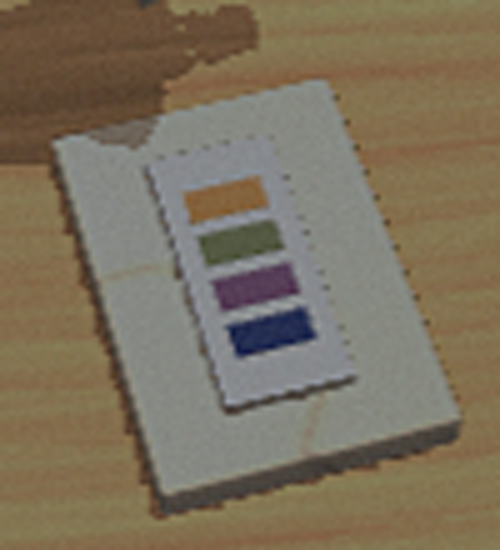

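View pics/s8.png

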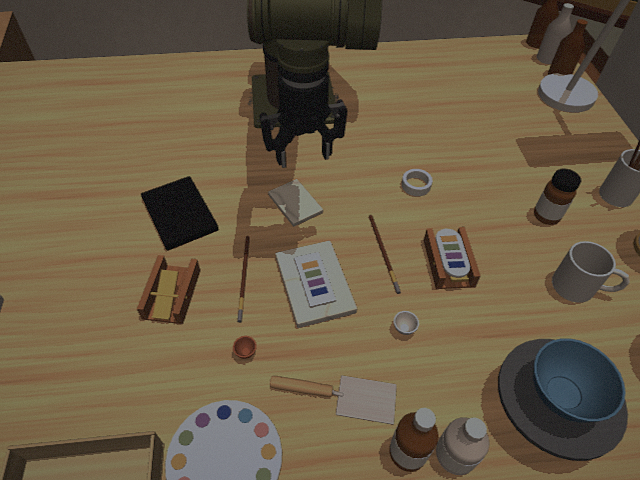

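Tile is flat, colours up, on the slab. Measure the offset.

```bash
python3 - <<'E'
from look import *
c=camera("scene")
f=lambda p:(np.array(p)+.5)/5-.5+[265,225]
T=back(c,f([(355,378),(228,410),(150,160),(275,135)]),24); S=back(c,f([(460,420),(155,495),(52,143),(325,80)]),18)
rep("tile",T);rep("slab",S)
y=-2.967;d=(T.mean(0)-S.mean(0))[:2];print("along,across",d@[np.cos(y),np.sin(y)],d@[-np.sin(y),np.cos(y)])
s=read_state();print(s["time"],s["tool_pos"],s["qvel"].round(3))
E
```

```text
tile [565.1  -4.4  24. ] len 110.58560800978539 wid 47.33812527342189 yaw(head dir) -2.9875460796170312
slab [564.9  -5.9  18. ] len 156.23869220001765 wid 109.24235511014034 yaw(head dir) -2.9671321083507753
along,across -0.4579401816667677 -1.4644955346683708
13.35 [433.27460144 -11.33833697 209.65364092] [ 0.002  0.019 -0.008 -0.     0.002 -0.001]
```

The tile is within about 2 mm and 0.02 rad of target, so I'm handing in.

```bash
python3 - <<'E'
from station import *
print(close_job()); s=read_state(); print(s["time"],s["ft_force"])
E
```

```text
the job is handed in; nothing more can be done
None
the job is handed in; nothing more can be done
```

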